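Lock the shaker drive with its bar

TASK

Lock the shaft of the small shaker drive for transport: push one of the two posts on the yellow disc round, either way, until the slot in the disc lines up with the steel bar, then push the bar by its red tab through the slot until its nose is fully home against the end of the keeper on the far side. This is all pushing with the fingertips or the outside of the fingers: do not lift the bar, and leave the things lying around undisturbed.

Things in the scene. Friction and masses are not known exactly. Their poses are not given: they have to be found in the camera images.
- lock_base: grey fixed base of the shaft lock on the bench, 365 mm long, 10 mm thick, 120 mm wide round the disc, 56 mm wide along the bar's rail. Origin: on the bench, below the disc's axis. +x is the way the bar is pushed, z up. An aluminium rail, top at z 15 mm, carries the bar from x -278 to x -48 mm
- keeper (a point): centre of the inside end wall of the keeper, a socket with a roof beyond the disc, which the bar's nose meets when home; at (75, 0, 21) mm in the base's frame. Outside, the keeper spans x 43 to 83, y -21 to 21 mm, top (with screws) at z 36 mm. Home means the nose tip at base x 66 mm or more
- post_a (a point): centre of the top of one steel post of the disc: post of 10 mm diameter, standing 30 mm from the disc's axis, from z 29 to z 57 mm above the bench
- post_b (a point): centre of the top of the other, like post, on the opposite side of the axis
- lock_disc: yellow disc, 84 mm wide, on an upright axis, top 29 mm above the bench. Origin: on the axis, 13 mm above the bench. Its open slot, 18 mm wide, flared to 28 mm at the ends, crosses the axis along the disc's x; posts stand on its +y and -y. Lined up when its x lies along the base's x, either way round. Turns both ways without stops near, light friction (0.05 N m, 2 N at a post), stays where left
- lock_bar: loose steel bar with a red tab, 202 mm long, 12 x 12 mm, about 0.2 kg, lying on the rail, underside 15 mm above the bench, nose tapered over 14 mm. Origin: under the nose tip; x along the bar toward the nose, z up. At the start the nose is in the guide, at base x -75 to -55 mm; the disc blocks it unless lined up. Slides with ordinary friction (1 to 3 N)
- tab_back (a point): centre of the back face of the red tab, the face to push on, at the bar's tail (202 mm behind the nose tip). The tab is 36 mm wide, 10 mm thick and stands from z 23 to z 45 mm above the bench; this point is at z 36 mm. Home it is at base x -127
- petri_b: bystander, loose: dark-red petri dish, 62 mm across, 16 mm high; origin under its centre
- petri_c: bystander, loose: cream petri dish, 62 mm across, 16 mm high; origin under its centre
- weigh_boat_a: bystander, loose: white square weighing boat, 68 x 68 x 16 mm; origin under its centre
- marker_black: bystander, loose: white marker pen with black cap, 138 mm long, 14 mm high; origin under its centre
- forceps: bystander, loose: steel forceps, 140 mm long, 10 mm high; origin under its centre
- lab_timer: bystander, loose: white kitchen-type timer, 62 x 68 x 20 mm; origin under its centre
- guide (a point): centre of the top of the bar's guide: two straps over the bar, which keep it from being lifted; at (-83, 0, 34) mm in the base's frame. The guide spans base x -116 to -50, y -20 to 20 mm, top (with screws) at z 36 mm

How it is judged (in metres and radians):
On the way, in this order (a step that is already met when the one before it is completed fails the run):
1. the slot is lined up with the bar (angle between the x axis of lock_disc and the x axis of lock_base, either way round below 0.12 rad), for 0.2 s.
2. the bar is through the disc and home in the keeper (x of lock_bar in the frame of lock_base above 0.066 m and y of lock_bar in the frame of lock_base between -0.008 and 0.008 m and z of lock_bar in the frame of lock_base below 0.021 m and angle between the x axis of lock_bar and the x axis of lock_base, either way round below 0.08 rad and angle between the x axis of lock_disc and the x axis of lock_base, either way round below 0.12 rad), for 0.2 s.
At the end, for the whole second after the job is handed in: The bar's nose tip is at least 66 mm past the disc's axis (within 9 mm of the keeper's end), within 8 mm of the centre line, raised no more than 6 mm; bar along the base within 0.08 rad, slot within 0.12 rad; the bar is at rest (all of step 2 and linear speed of lock_bar below 0.01 m/s); the robot touches nothing.
It fails at once if the bar is lifted (z of lock_bar in the frame of lock_base above 0.023 m or height (world z) of tab_back above 0.052 m).
It fails at once if one of the bystanders (petri dishes, weighing boat, marker, forceps, timer) is moved more than 20 mm (distance of any of petri_b, petri_c, weigh_boat_a, marker_black, forceps, lab_timer from where it was at the start of the episode above 0.02 m).
It also fails if it takes over 54 s, if anything falls off the work surface, if the arm or the gripper's body presses on something with over 40 N, if the wrist force passes 120 N, or if a joint passes its speed limit or range.

ROBOT

A 6-joint arm with a two-finger parallel gripper is mounted at the origin on a cart in front of the work surface, level with it; the furniture and walls round the work are solid. World frame = base frame: x ahead of the robot, y to its left, z up, the work surface at z = 0. Lengths are in mm, angles in degrees, forces in N, time in s.
With the tool pointing down it reaches from about 350 to 850 mm from the base axis. Payload 8.1 kg.
Tool frame: the origin (TCP) lies midway between the tips of the shut fingers; the grasp point (between the pads) lies 19 mm behind it; z points along the fingers, y is the direction in which the jaws open and shut (so a half turn about z gives the same grasp; the last joint's range is limited). The gripper opens to 85 mm and grips with 20 to 120 N. Pads are 22 mm wide; open, the fingers measure 114 mm over their backs; the gripper's body (76 mm by 85 mm) begins 54 mm behind the grasp point. The pads swing forward as they close: fully open they stand 13 mm farther back than shut.
Start: joints at [62.601, 7.471, 85.268, -0, 87.261, -4.893], TCP at [229.645, 554.318, 231.292] pointing down, gripper open.
Joint ranges: [-169.43, 169.43], [-51.17, 129.36], [1.28, 143.12], [-76.62, 256.62], [0, 156.53], [-152.29, 152.29]. Speed limits (degrees/s): [136.94, 136.94, 159.86, 180, 180, 180].

INTERFACE

Orientations are given as [roll, pitch, yaw] about the fixed x, y, z axes, in that order (R = Rz(yaw) Ry(pitch) Rx(roll)).
In Python, from bench import telemetry, snapshot, camera_params, job gives the robot as it stands. The module is installed in compiled form; this text tells all that it offers.
- The arm moves only by the shell command python3 -m jog 'ROWS' [FORCE]. ROWS is JSON, a list that holds one entry, the list of rows, each a list of 7 numbers: the shift along the tool's x, y, z in units of 50 mm (1.0 is 50 mm), then the turn, a rotation vector about the tool's x, y, z in units of 2 pi rad (1.0 is 2 pi rad), then the opening, from 0 (shut) to 1 (fully open). In form: [[[dx, dy, dz, rx, ry, rz, claw], ...]]. A call has 1 to 12 rows; each row shifts and turns the commanded pose from where the row before left it, along the tool's axes as they then stand; what a row does not reach is not made up. A row lasts 1/8 s, in which the tool goes at most 62.5 mm and 10.7 degrees, less where a joint would pass 70% of its speed; a pose out of reach is approached as far as the arm can. A call with a number of a shift or a turn outside -1 to 1 is refused whole. A call with a gripper value outside its range is refused whole. The fingers move at their own pace and stop on an object; FORCE is the grip in N (left out, the last holds). Time passes only in rows, so rows that do not move let the fingers close. It gives the time, the measured TCP pose, the force and the opening at its end, in the units of the state.
- telemetry.sense(): the state, without advancing time (a new reading comes with each control period).
- snapshot(name): name is "scene" or "top"; returns (picture, depth): 420x560x3 uint8, red, green, blue; 420x560 float32, mm along the optical axis (not along the pixel's ray), 0 where there is no reading.
- camera_params(name): a dict with "K" (3x3 intrinsics, pixels), "D" ([k1, k2, p1, p2, k3] as OpenCV has them; the pictures are not rectified), "extrinsics" (4x4, takes a point from camera to world coordinates). Camera axes: x right, y down, z forward; pixel columns grow to the right and rows downward; lengths in mm; the calibration is good to about 2 mm. A picture is of the moment at which its call begins. camera_params takes no time and is no camera call.
- job.hand_in(): hands the job in, once; it reports no verdict.
The state is a dict: "time": time; "joint_pos": joint angles; "qd": joint speeds; "joint_efforts": joint torques, N m; "tool_pos": TCP position; "tcp_rot": TCP orientation; "ft_force": force on the tool from outside, world axes, zero at the start; "wrist_torque": the same for the moment, N m; "finger_gap": finger opening in mm.
Only numpy, scipy, OpenCV 4.12 (cv2) and the standard library are available. Lean on these libraries where they do the work, as an engineer would, in place of code of your own. Each camera call takes 0.05 s, during which the arm holds its last target. There are 200 camera calls.

## Working session

There is one attempt and no reset: what is moved stays moved. The work goes in short steps, Python scripts to look and compute and a shell command to move; the robot and the scene stay as the last step left them, time stands still between calls to the robot, and variables do not carry over. Pictures are saved under pics/ and viewed, about 8 in all and at most 12, crops included, and the job is handed in when it is done.

```bash
mkdir -p pics
cat > h.py <<'E'
import numpy as np, cv2
from bench import telemetry, snapshot, camera_params, job
def ray(name,uv,z):
    p=camera_params(name);K=np.array(p["K"]);D=np.array(p["D"]);T=np.array(p["extrinsics"])
    n=cv2.undistortPoints(np.array(uv,float).reshape(-1,1,2),K,D)[:,0]
    d=np.c_[n,np.ones(len(n))]@T[:3,:3].T;o=T[:3,3]
    return o+d*((z-o[2])/d[:,2])[:,None]
def save(name,fn):
    im,d=snapshot(name);cv2.imwrite("pics/"+fn,im[:,:,::-1]);return im,d
E
python3 - <<'E'
from h import *
for n in("scene","top"):
    im,d=save(n,n+"0.png");np.savez(n+"0.npz",im=im,d=d)
    print(n,np.round(camera_params(n)["extrinsics"],2).tolist(),np.array(camera_params(n)["K"]).round(1).tolist())
print(telemetry.sense())
E
```

```text
scene [[0.45, -0.56, 0.7, -263.54], [-0.89, -0.28, 0.35, -423.41], [0.0, -0.78, -0.63, 769.59], [0.0, 0.0, 0.0, 1.0]] [[432.8, 0.0, 286.0], [0.0, 432.8, 211.4], [0.0, 0.0, 1.0]]
top [[-0.01, -1.0, 0.09, 444.73], [-1.0, 0.01, 0.01, -25.76], [-0.01, -0.09, -1.0, 1085.36], [0.0, 0.0, 0.0, 1.0]] [[419.8, 0.0, 281.7], [0.0, 419.8, 201.0], [0.0, 0.0, 1.0]]
{'time': 0.1, 'joint_pos': array([ 6.26009714e+01,  7.51227299e+00,  8.53245091e+01,  1.86090247e-03,
        8.72604027e+01, -4.89333916e+00]), 'qd': array([ 0.07049763, -0.03316767, -0.21888461,  0.01036216,  0.20289792,
        0.04840045]), 'joint_efforts': array([ 1.56592101e-03, -5.70949924e+01, -5.01941192e+01, -1.15580947e-04,
        8.03706382e-03,  4.07323319e-05]), 'tool_pos': array([229.40590537, 553.87260463, 230.31968346]), 'tcp_rot': array([-1.79903328e+02, -1.01418076e-02,  1.57494211e+02]), 'ft_force': array([0.19487603, 0.3222545 , 0.08180606]), 'wrist_torque': array([-0.00760605, -0.00135257,  0.02936666]), 'finger_gap': 85.29714706203569}
```

View pics/top0.png

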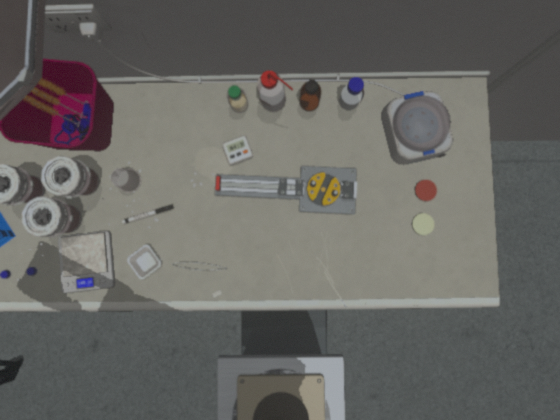

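View pics/scene0.png

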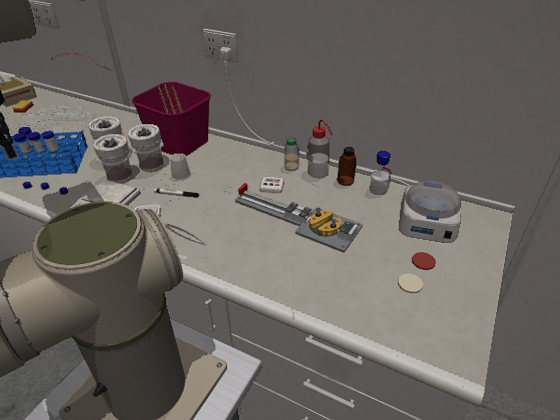

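Top view: the red tab is at about (219,184), the yellow disc at (324,189) and the keeper at about (350,190), so the bar is pushed toward world -y. The timer is at (238,150), near the tab. Next I'll measure and take a close crop.

Run:
```python
from h import *
im=np.load("top0.npz")["im"];hsv=cv2.cvtColor(im,cv2.COLOR_RGB2HSV)
sub=im[155:225,205:365]
cv2.imwrite("pics/crop0.png",cv2.resize(sub,None,fx=5,fy=5,interpolation=cv2.INTER_CUBIC)[:,:,::-1])
def roi(m,x0,x1,y0,y1):
    o=np.zeros_like(m);o[y0:y1,x0:x1]=m[y0:y1,x0:x1];return o
y=roi(cv2.inRange(hsv,(18,120,80),(35,255,255)),290,360,160,215)
pts=np.argwhere(y)[:,::-1]
(c,r)=cv2.minEnclosingCircle(pts.astype(np.float32));print("disc",c,r,ray("top",[c],29))
r_=roi(cv2.inRange(hsv,(0,130,60),(8,255,255))|cv2.inRange(hsv,(172,130,60),(180,255,255)),205,230,165,200)
p=np.argwhere(r_)[:,::-1].astype(np.float32);print("tab",cv2.minAreaRect(p),ray("top",[p.mean(0)],45),ray("top",cv2.boxPoints(cv2.minAreaRect(p)),45).round(1).tolist())
```

```text
disc (323.208740234375, 188.33981323242188) 16.376840591430664 [[ 571.6308308 -116.6481398   29.       ]]
tab ((217.5, 183.0), (12.0, 3.0), 90.0) [[587.58769235 149.01039952  45.        ]] [[602.3, 152.7, 45.0], [602.2, 145.2, 45.0], [571.9, 145.1, 45.0], [572.0, 152.7, 45.0]]
```

View pics/crop0.png

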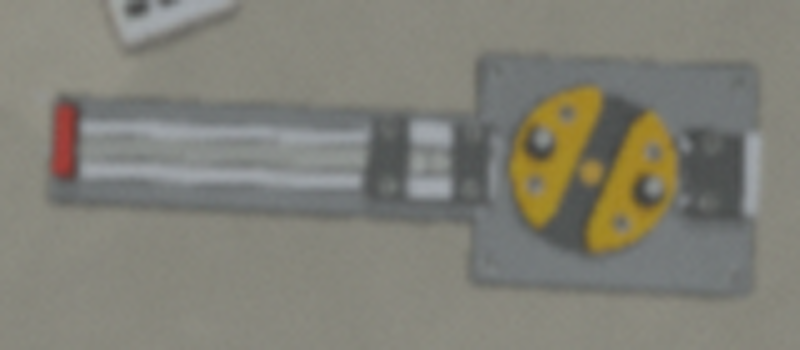

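Crop: the tab is at (64,141), the axis dot at (591,172), and the posts at (541,137) and (651,187). The slot runs from (563,240) to (625,105), about 66° off the rail. The shorter way is to push the left post clockwise on screen.

```bash
cat >> h.py <<'E'
def crop2px(p): return (np.array(p,float)+.5)/5-.5+[205,155]
E
python3 - <<'E'
from h import *
W=lambda p,z: ray("top",crop2px(p),z)[:,:2]
e=W([(57,95),(50,203),(758,65),(750,295)],10); L=e[:2].mean(0);R=e[2:].mean(0)
u=(R-L)/np.linalg.norm(R-L);n=np.array([-u[1],u[0]]);print("len",np.linalg.norm(R-L),"yaw base",np.degrees(np.arctan2(u[1],u[0])))
O1=R-83*u;O2=L+282*u;O3=W([(591,172)],29)[0];print("axis est",O1,O2,O3)
P=W([(541,137),(651,187)],57);print("posts",P,"mid",P.mean(0),"sep",np.linalg.norm(P[0]-P[1]))
O=(O3+P.mean(0))/2
d=P[0]-P[1];a=np.degrees(np.arctan2(d@n,d@u));print("post angle in base",a,"O",O)
t=W([(64,141)],45)[0];print("tab base",(t-O)@u,(t-O)@n)
for ang in (a,90):
    th=np.radians(ang);pos=30*np.array([np.cos(th),np.sin(th)]);tan=np.array([np.sin(th),-np.cos(th)])
    for b in(16,30):
        q=O+np.c_[u,n]@(pos-b*tan);w=np.c_[u,n]@tan
        print(ang,b,q.round(1),"yaw",np.degrees(np.arctan2(-w[1],-w[0])))
E
```

```text
len 362.0934153709521 yaw base -93.3552999047947
axis est [ 572.02017134 -118.11465904] [ 571.85005602 -121.01626119] [ 569.96385257 -115.57786356]
posts [[ 584.39272305  -88.92207445]
 [ 558.78476158 -142.54437881]] mid [ 571.58874231 -115.73322663] sep 59.42322117930397
post angle in base 157.82794354849494 O [ 570.77629744 -115.6555451 ]
tab base -265.3500216668814 1.2726880783793177
157.82794354849494 16 [569.3 -81.7] yaw 154.47264364370025
157.82794354849494 30 [556.6 -75.7] yaw 154.47264364370025
90 16 [ 601.7 -101.4] yaw 86.6447000952053
90 30 [602.5 -87.5] yaw 86.6447000952053
```

```bash
python3 -m jog '[[[-0.9,-0.76,0,0,0,0,0],[-0.9,-0.76,0,0,0,0,0],[-0.9,-0.76,0,0,0,0,0],[-0.9,-0.76,0,0,0,0,0],[-0.9,-0.76,0,0,0,0,0],[-0.9,-0.76,0,0,0,0,0],[-0.9,-0.76,0,0,0,0,0],[-0.9,-0.76,0,0,0,0,0],[-0.9,-0.76,0,0,0,0,0],[-0.9,-0.76,0,0,0,0,0],[-0.9,-0.76,0,0,0,0,0],[0,0,0,0,0,0,0]]]' 40
```

```text
time: 1.6
tool_pos: [527.6, -25.0, 230.4]
tcp_rot: [-179.9, -0.0, 157.2]
ft_force: [-0.2, 1.0, -0.4]
finger_gap: -0.1
```

```bash
python3 -m jog '[[[-0.88,-0.69,0,0,0,0.0075,0],[0,0,0.8,0,0,0,0],[0,0,0.9,0,0,0,0],[0,0,0.9,0,0,0,0],[0,0,0,0,0,0,0],[0,0,0,0,0,0,0]]]'
python3 - <<'E'
from h import *
im,_=save("scene","s1.png");im2,_=save("top","t1.png")
a=cv2.resize(im[160:270,220:380],None,fx=4,fy=4,interpolation=cv2.INTER_CUBIC)[:,:,::-1]
cv2.imwrite("pics/s1c.png",a)
E
```

```text
time: 2.35
tool_pos: [555.1, -69.7, 103.0]
tcp_rot: [180.0, 0.1, 154.8]
ft_force: [-0.1, 0.7, -0.4]
finger_gap: 0.0
```

View pics/s1c.png

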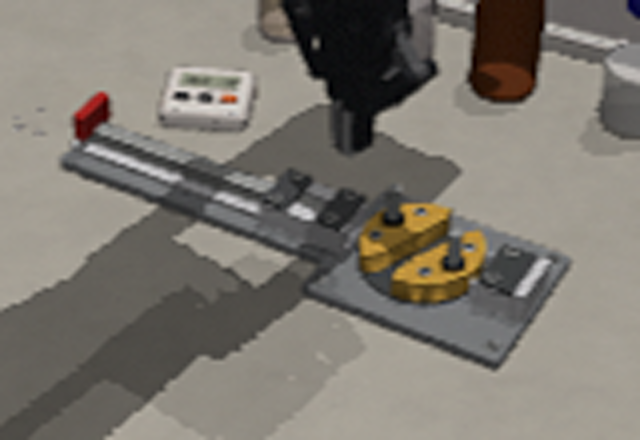

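The shut fingers (crop (350,150)) hang on the guide side of the left post (395,210), as planned. I'll lower them to z 42.

```bash
python3 -m jog '[[[-0.04,-0.1,0.6,0,0,0,0],[0,0,0.4,0,0,0,0],[0,0,0.22,0,0,0,0],[0,0,0,0,0,0,0],[0,0,0,0,0,0,0]]]'; python3 -m jog '[[[-0.1,0,0,0,0,0,0],[-0.06,0,0,0,0,0,0],[0,0,0,0,0,0,0]]]'
```

```text
time: 3.08
tool_pos: [554.8, -75.4, 41.2]
tcp_rot: [180.0, 0.1, 154.8]
ft_force: [0.0, -0.3, 0.4]
finger_gap: -0.1
time: 3.45
tool_pos: [561.8, -79.0, 40.6]
tcp_rot: [180.0, 0.0, 154.8]
ft_force: [0.7, -0.5, -0.1]
finger_gap: 0.0
```

```bash
python3 -m jog '[[[-0.1,0,0,0,0,0,0],[-0.06,0,0,0,0,0,0],[0,0,0,0,0,0,0]]]'; python3 -m jog '[[[-0.073,0.034,0,0,0,0.0189,0],[-0.073,0.034,0,0,0,0.0189,0],[-0.073,0.034,0,0,0,0.0189,0],[-0.073,0.034,0,0,0,0.0189,0],[-0.073,0.034,0,0,0,0.0189,0],[-0.073,0.034,0,0,0,0.0189,0],[-0.073,0.034,0,0,0,0.0189,0],[-0.073,0.034,0,0,0,0.0189,0],[-0.073,0.034,0,0,0,0.0189,0],[0,0,0,0,0,0,0],[0,0,0,0,0,0,0]]]'
python3 - <<'E'
from h import *
im,_=save("scene","s2.png");im2,_=save("top","t2.png")
a=cv2.resize(im[160:270,260:380],None,fx=4,fy=4,interpolation=cv2.INTER_CUBIC)
b=cv2.resize(im2[155:225,285:365],None,fx=4,fy=4,interpolation=cv2.INTER_CUBIC)
c=np.zeros((440,800,3),np.uint8);c[:,:480]=a;c[:280,480:]=b
cv2.imwrite("pics/c2.png",c[:,:,::-1])
E
```

```text
time: 3.82
tool_pos: [568.8, -82.4, 40.3]
tcp_rot: [180.0, 0.0, 154.8]
ft_force: [-1.3, 0.3, 0.6]
finger_gap: 0.3
time: 5.2
tool_pos: [599.0, -98.1, 40.2]
tcp_rot: [-180.0, -0.0, 93.7]
ft_force: [-0.4, 0.8, -0.4]
finger_gap: 0.1
```

View pics/c2.png

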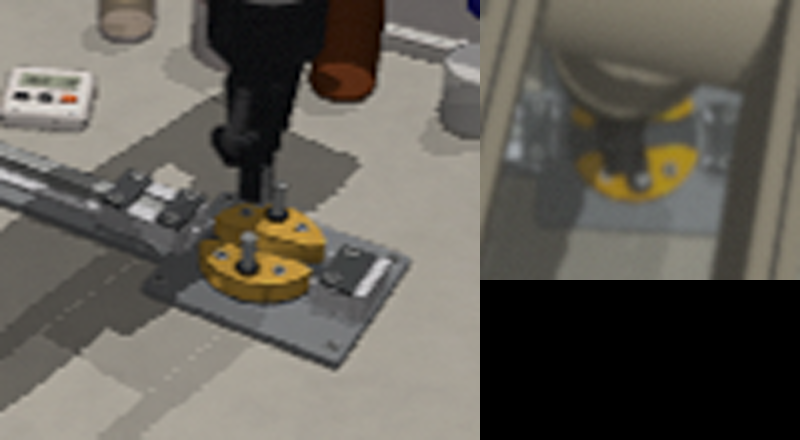

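The disc turned: post tops are now at about (281,185) and (249,235) in the left crop, with the slot nearly along the rail. I'll push the last part, back off, rise and measure.

```bash
python3 -m jog '[[[-0.073,0.034,0,0,0,0.0189,0],[0,0,0,0,0,0,0],[0,0,0,0,0,0,0],[0.3,0,0,0,0,0,0],[0,0,-1,0,0,0,0],[0,0,-1,0,0,0,0],[0.8,0,-1,0,0,0,0],[1,0,0,0,0,0,0],[1,0,0,0,0,0,0],[1,0,0,0,0,0,0],[0,0,0,0,0,0,0]]]'
python3 - <<'E'
from h import *
im,_=save("scene","s3.png");im2,_=save("top","t3.png")
a=cv2.resize(im[180:260,280:380],None,fx=4,fy=4,interpolation=cv2.INTER_CUBIC)
b=cv2.resize(im2[155:225,285:365],None,fx=5,fy=5,interpolation=cv2.INTER_CUBIC)
c=np.zeros((350,800,3),np.uint8);c[:320,:400]=a;c[:350,400:]=b
cv2.imwrite("pics/c3.png",c[:,:,::-1])
E
```

```text
time: 6.68
tool_pos: [612.1, 106.6, 189.1]
tcp_rot: [-180.0, -0.1, 87.1]
ft_force: [-0.2, -0.5, -0.3]
finger_gap: 0.3
```

View pics/c3.png

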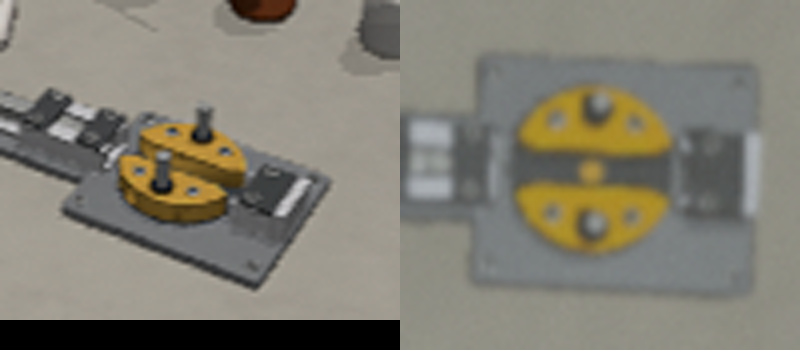

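Top crop: the post tops at (600,106) and (592,223) and the slot edges both lie within about 2° of the base direction. The slot counts as aligned. Now going behind the tab.

```bash
python3 -m jog '[[[0.8,-0.26,0,0,0,0.0014,0],[0.78,-0.27,0,0,0,0,0],[0,0,0.8,0,0,0,0],[0,0,0.8,0,0,0,0],[0,0,0.8,0,0,0,0],[0,0,0.5,0,0,0,0],[0,0,0.32,0,0,0,0],[0,0,0,0,0,0,0],[0,0,0,0,0,0,0]]]'
python3 - <<'E'
from h import *
im,_=save("scene","s4.png")
cv2.imwrite("pics/c4.png",cv2.resize(im[140:270,200:360],None,fx=4,fy=4,interpolation=cv2.INTER_CUBIC)[:,:,::-1])
E
```

```text
time: 7.9
tool_pos: [592.2, 182.4, 29.6]
tcp_rot: [179.9, -0.0, 86.2]
ft_force: [-0.6, 0.1, 0.5]
finger_gap: -0.2
```

View pics/c4.png

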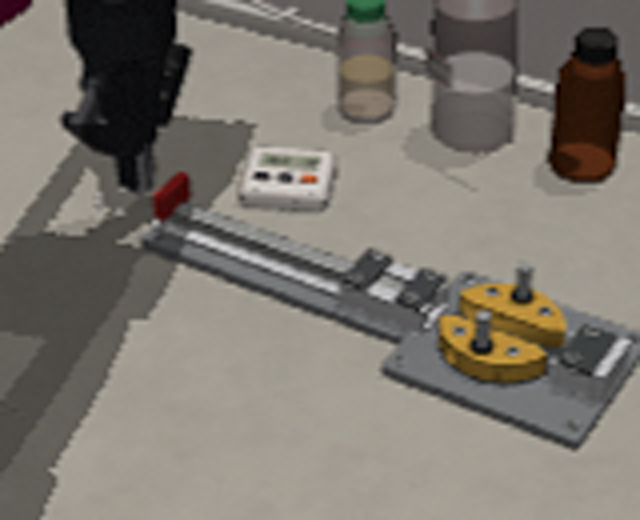

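The fingertips (145,185) are just behind the red tab (172,195), clear of the timer. Pushing in stages.

```bash
python3 -m jog '[[[-0.12,-0.05,0,0,0,0,0],[-0.12,0,0,0,0,0,0],[-0.1,0,0,0,0,0,0],[-0.1,0,0,0,0,0,0],[-0.1,0,0,0,0,0,0],[-0.1,0,0,0,0,0,0],[-0.1,0,0,0,0,0,0],[-0.1,0,0,0,0,0,0],[0,0,0,0,0,0,0]]]'; python3 -m jog '[[[-0.1,0,0,0,0,0,0],[-0.1,0,0,0,0,0,0],[-0.1,0,0,0,0,0,0],[-0.1,0,0,0,0,0,0],[-0.1,0,0,0,0,0,0],[-0.1,0,0,0,0,0,0]]]'
```

```text
time: 9.07
tool_pos: [585.6, 140.1, 27.9]
tcp_rot: [-180.0, 0.0, 86.2]
ft_force: [0.2, 0.6, 0.2]
finger_gap: 0.4
time: 9.82
tool_pos: [583.8, 110.4, 28.1]
tcp_rot: [-180.0, 0.0, 86.2]
ft_force: [0.1, 1.7, 0.2]
finger_gap: -0.6
```

```bash
python3 -m jog '[[[-0.1,0,0,0,0,0,0],[-0.1,0,0,0,0,0,0],[-0.1,0,0,0,0,0,0],[-0.1,0,0,0,0,0,0],[-0.1,0,0,0,0,0,0],[-0.1,0,0,0,0,0,0],[-0.1,0,0,0,0,0,0]]]'; python3 -m jog '[[[-0.1,0,0,0,0,0,0],[-0.1,0,0,0,0,0,0],[-0.1,0,0,0,0,0,0],[-0.1,0,0,0,0,0,0],[-0.1,0,0,0,0,0,0],[-0.1,0,0,0,0,0,0],[0,0,0,0,0,0,0]]]'
```

```text
time: 10.7
tool_pos: [581.6, 75.6, 28.1]
tcp_rot: [180.0, 0.0, 86.3]
ft_force: [-0.2, 0.9, -0.4]
finger_gap: 0.0
time: 11.58
tool_pos: [579.6, 45.4, 28.1]
tcp_rot: [180.0, 0.0, 86.2]
ft_force: [-0.8, 0.3, -0.8]
finger_gap: 0.2
```

```bash
python3 -m jog '[[[-0.06,0,0,0,0,0,0],[-0.06,0,0,0,0,0,0],[-0.06,0,0,0,0,0,0],[-0.06,0,0,0,0,0,0],[-0.06,0,0,0,0,0,0],[-0.06,0,0,0,0,0,0]]]'
python3 - <<'E'
from h import *
im,_=save("scene","s5.png")
cv2.imwrite("pics/c5.png",cv2.resize(im[150:270,240:380],None,fx=5,fy=5,interpolation=cv2.INTER_CUBIC)[:,:,::-1])
E
```

```text
time: 12.32
tool_pos: [578.5, 27.8, 28.2]
tcp_rot: [180.0, -0.0, 86.2]
ft_force: [-0.7, 1.4, 1.5]
finger_gap: -0.1
```

View pics/c5.png

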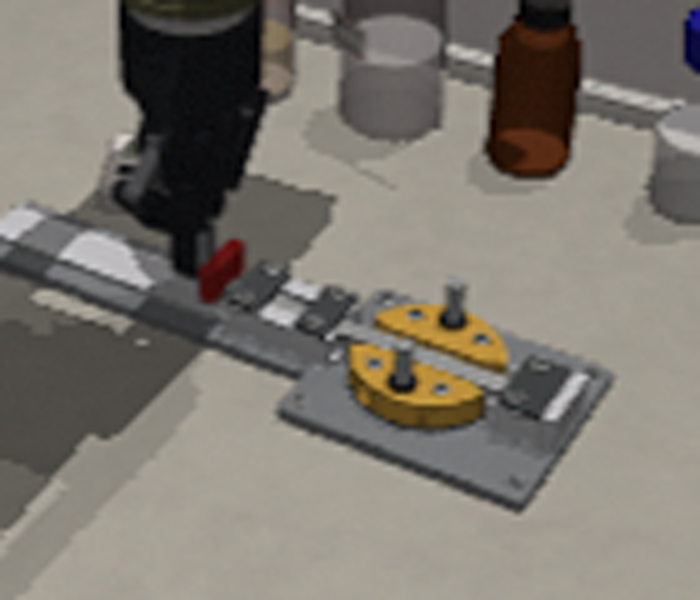

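The bar runs through the slot and under the keeper roof, with the tab (222,270) nearly at the guide (258,285). I'll creep on until the force shows the end wall.

```bash
for i in 1; do python3 -m jog '[[[-0.04,0,0,0,0,0,0],[-0.04,0,0,0,0,0,0],[0,0,0,0,0,0,0]]]'; done; python3 -m jog '[[[-0.04,0,0,0,0,0,0],[0,0,0,0,0,0,0]]]'
```

```text
time: 12.75
tool_pos: [578.1, 23.7, 28.1]
tcp_rot: [-180.0, 0.0, 86.2]
ft_force: [-0.7, 0.7, -0.0]
finger_gap: 0.0
time: 13.0
tool_pos: [578.0, 22.0, 28.0]
tcp_rot: [-180.0, -0.0, 86.2]
ft_force: [-0.0, 0.3, -0.8]
finger_gap: 0.2
```

```bash
python3 -m jog '[[[-0.03,0,0,0,0,0,0],[0,0,0,0,0,0,0]]]';  python3 -m jog '[[[-0.03,0,0,0,0,0,0],[0,0,0,0,0,0,0]]]'
```

```text
time: 13.25
tool_pos: [577.9, 21.8, 28.1]
tcp_rot: [-180.0, -0.1, 86.3]
ft_force: [1.2, 7.7, 0.7]
finger_gap: 0.1
time: 13.5
tool_pos: [577.9, 21.7, 28.1]
tcp_rot: [180.0, -0.2, 86.3]
ft_force: [0.7, 14.0, 0.9]
finger_gap: -0.0
```

The force rises to 14 N at y = 21.7, where the end wall was expected (about 21). Backing off, rising and checking.

```bash
python3 -m jog '[[[0.2,0,0,0,0,0,0],[0.4,0,0,0,0,0,0],[0.2,0,-1,0,0,0,0],[0,0,-1,0,0,0,0],[1,0,-1,0,0,0,0],[1,0,0,0,0,0,0],[1,0,0,0,0,0,0],[0,0,0,0,0,0,0],[0,0,0,0,0,0,0]]]'
python3 - <<'E'
from h import *
im,_=save("top","t6.png")
cv2.imwrite("pics/c6.png",cv2.resize(im[155:225,205:365],None,fx=5,fy=5,interpolation=cv2.INTER_CUBIC)[:,:,::-1])
hsv=cv2.cvtColor(im,cv2.COLOR_RGB2HSV)
m=cv2.inRange(hsv,(0,130,60),(8,255,255))|cv2.inRange(hsv,(172,130,60),(180,255,255))
m[:165]=0;m[205:]=0;m[:,:210]=0;m[:,310:]=0
p=np.argwhere(m)[:,::-1].astype(float);t=ray("top",[p.mean(0)],45)[0];print(len(p),t)
a=np.radians(-93.4);u=np.array([np.cos(a),np.sin(a)]);print("nose x",(t[:2]-[571,-116.5])@u-5+202)
E
```

```text
time: 14.62
tool_pos: [589.5, 203.2, 172.0]
tcp_rot: [-180.0, 0.0, 86.3]
ft_force: [-0.5, -0.2, 0.7]
finger_gap: -0.2
34 [577.34444449   4.63918005  45.        ]
nose x 75.69777975959283
```

View pics/c6.png

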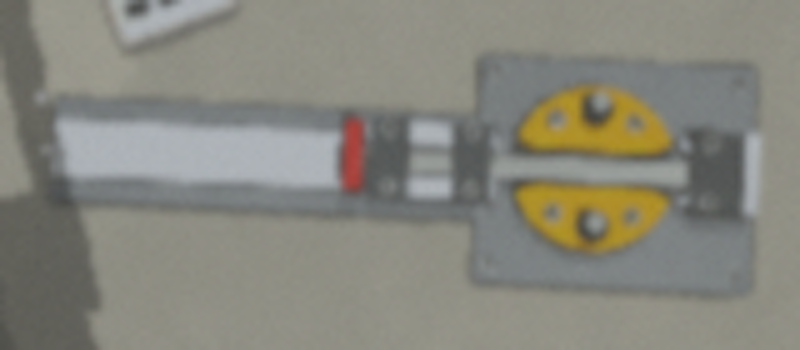

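The bar lies through the slot into the keeper with the tab (353,155) next to the guide. The computed nose position is about 75 mm, and the robot is clear.

```bash
python3 -c "
from bench import job
print(job.hand_in())"
```

```text
the job is handed in; nothing more can be done
None
```

The shaft is locked and the job is handed in at about 15 s of robot time, well under the 54 s limit. `job.hand_in()` reports no verdict.

I pushed the left-hand post about 68° round, until the slot lined up with the bar. Then I pushed the bar by its red tab through the slot until it met the keeper's end wall.

- **Slot:** the top picture put it within about 2° of the base direction (limit 6.9°). I read this off the picture by eye and did not calculate it precisely.
- **Bar home:** the push force rose to 14 N with the finger where the end wall was expected. The camera then put the nose at about 76 mm, against the 66 mm needed and 75 mm nominal, which fits the roughly 2 mm calibration.
- **Robot clear:** after backing off, the fingers were about 170 mm above the bench with no force beyond sensor noise.
- **Bystanders:** the timer, the nearest one, looks unmoved in the top pictures. I did not re-measure any of them, but the fingers kept well clear of the others while low.

No check failed or disagreed.

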